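Lock a thin client into its security cradle with the lock pin

ROBOT

A 6-joint arm with a two-finger parallel gripper is mounted at the origin on the work surface. World frame = base frame: x ahead of the robot, y to its left, z up, the work surface at z = 0. Lengths are in m, angles in rad, forces in N, time in s.
With the tool pointing down it reaches from about 0.425 to 1.125 m from the base axis. Payload 14.9 kg.
Tool frame: the origin (TCP) lies on the centre line of the jaws, within the pads' length; the fingertips stand 14 mm ahead of it and the grasp point (between the pads) lies 5 mm behind it; z points along the fingers, y is the line along which they close (so a half turn about z gives the same grasp; the last joint's range is limited). The gripper opens to 91 mm and grips with 3 to 60 N. Pads are 32 mm wide; open, the fingers measure 118 mm over their backs; the gripper's body (76 mm by 178 mm) begins 60 mm behind the grasp point.
Start: joints at [1.133, 0.379, 1.734, -0, 1.028, -0.033], TCP at [0.276, 0.643, 0.228] pointing down, gripper open.
Joint ranges: [-2.77, 2.77], [-0.74, 2.19], [0, 2.66], [-1.06, 4.2], [0.31, 2.87], [-3.08, 3.08]. Speed limits (rad/s): [1.89, 1.89, 2.39, 3.14, 3.14, 3.14].

INTERFACE

Orientations are given as [roll, pitch, yaw] about the fixed x, y, z axes, in that order (R = Rz(yaw) Ry(pitch) Rx(roll)).
In Python, from workcell import robot gives the robot as it stands.
- The arm moves only by the shell command python3 -m pendant 'ROWS' [FORCE]. ROWS is text: rows parted by semicolons, each of 7 numbers parted by spaces: the shift along the world's x, y, z in m, then the turn, a rotation vector about the world's x, y, z in rad, then the gripper command: -1 is shut, 1 is fully open, values between are in proportion. In form: dx dy dz wx wy wz fingers; .... A call has 1 to 12 rows; each row is the pose to reach, as a shift and turn from the pose commanded when the call began; what a row does not reach only later rows make up. A row lasts 1/8 s, in which the tool goes at most 62.5 mm and 10.7 degrees, less where a joint would pass 70% of its speed; a pose out of reach is approached as far as the arm can. A call with a gripper value outside its range is refused whole. The fingers move at their own pace and stop on an object; FORCE is the grip in N (left out, the last holds). Time passes only in rows, so rows that repeat a pose let the fingers close. It gives the time, the measured TCP pose, the force, the opening and the grip force at its end, in the units of the state.
- robot.read_state(): the state, without advancing time (a new reading comes with each control period).
- robot.capture(name): name is "scene" or "top"; returns (picture, depth): 400x640x3 uint8, blue, green, red; 400x640 float32, m along the optical axis (not along the pixel's ray), 0 where there is no reading.
- robot.camera_info(name): a dict with "vfov" (degrees; the focal length in pixels is half the picture's height over the tangent of half this angle, whatever the lens; pixels are square), "cx", "cy" (the principal point, pixels), "pose" (4x4, takes a point from camera to world coordinates). Camera axes: x right, y up, looking along -z (the intrinsics and any distortion apply to the point x, -y, -z); pixel columns grow to the right and rows downward; lengths in m; the calibration is good to about 2 mm. A picture is of the moment at which its call begins. camera_info takes no time and is no camera call.
- robot.finish_job(): hands the job in; it is judged then, once.
The state is a dict: "clock": time; "q": joint angles; "joint_velocities": joint speeds; "joint_torque": joint torques, N m; "tcp_pos": TCP position; "tcp_rot": TCP orientation; "wrist_force": force on the tool from outside, world axes, zero at the start; "ft_torque": the same for the moment, N m; "width": finger opening in m; "gripper_force": force on a finger pad.
Only numpy, scipy, OpenCV 4.12 (cv2) and the standard library are available. Lean on these libraries where they do the work, as an engineer would, in place of code of your own. Each camera call takes 0.05 s, during which the arm holds its last target. There are 200 camera calls.

TASK

Lock the thin client into its security cradle: stand it upright in the bay (lower it in, do not drop it), fold the locking bar right down over it, and push the lock pin through the fork and the bar's eye, from either side, until its handle is fully home against the fork. Leave the mouse, the power adapter, the mug and the small carton where they are.

Things in the scene. Friction and masses are not known exactly. Their poses are not given: they have to be found in the camera images.
- cradle: Grey steel security cradle bolted to the bench: base plate 230 x 96 x 5 mm, low bay in the middle, two posts. Origin: centre of its underside, on the bench. x runs along it from the hinge post (x = -85 mm: 28 mm along x, outer faces y = +-16 mm, 123 mm high) to the fork post (x = +85 mm); y across, z up. Its yaw varies.
- bay_floor (a point): Centre of the bay's floor, 5 mm above the bench. The bay is a pocket 126 mm inside along the cradle's x, 33 mm along its y; sheet walls 28 mm high with flared lips that reach 43 mm above the bench. The thin client stands in it with its length along the cradle's x, either way round.
- fork_hole (a point): Centre of the fork, on the axis of its holes: cradle x = +85 mm, y = 0, 110 mm above the bench. The fork is two upright lugs, 28 mm along x, 8 mm thick, inner faces at y = +-8 mm, outer at y = +-16 mm, top 124 mm above the bench; a level 14 mm hole runs through both along the cradle's y.
- bar_eye (a point): Centre of the 15 mm hole (along the cradle's y) in the eye plate, 28 x 28 x 12 mm, at the locking bar's free end, 170 mm from the hinge axis; the plate ends at 184 mm. With the bar folded down the eye lies between the lugs, in line with their holes.
- lock_bar (a joint): Angle of the steel locking bar, rad: 0 = down, level, at its stop, holes in line; 1.57 = upright; 1.9 = limit, leaning away from the fork. Hinge axis along the cradle's y at x = -85 mm, 110 mm above the bench. Bar 24 mm wide (y), 12 mm thick, up to 156 mm from the axis; 4 mm above the client when down. Stiff (0.35 N m): stays where left. Starts at 0.6 to 1.8; unless upright it blocks the bay.
- lock_pin: Lock pin: round steel shank 12 mm diameter, 60 mm long, last 10 mm tapering to 6 mm, on a flat black handle 34 mm long, 28 mm wide, 12 mm thick; 70 g. Origin: on the shank's axis at the shoulder (handle end of the shank). x: along the shank to the tip; y: across the handle's width. It starts lying flat, axis 6 mm above the bench. Home: shoulder against a lug, 16 mm from the fork's centre.
- pin_tip (a point): Tip of the lock pin's shank, on its axis, 60 mm from the shoulder.
- thin_client: Thin client: a flat black plastic computer, 120 mm long (x), 28 mm thick (y), 95 mm high (z), about 0.3 to 0.65 kg, standing upright on its long edge. Origin: centre of its underside.
- mouse: Black computer mouse, 100 x 56 x 34 mm. Origin: centre of its underside. Leave it.
- adapter: Black power adapter, a block 112 x 50 x 31 mm. Origin: centre of its underside. Leave it.
- mug: White mug, 80 mm across, 95 mm high. Origin: centre of its underside. Leave it.
- carton: Small cardboard carton, 130 x 90 x 70 mm. Origin: centre of its underside. Leave it.
Things that resemble listed ones, but are neither listed nor needed, are in the scene too. There is more than one size of the lock_pin; the job needs the smallest.

How it is judged:
On the way, in this order (a step that is already met when the one before it is completed fails the run):
1. the thin client stands upright on the floor of the bay (x of thin_client in the frame of cradle between -0.006 and 0.006 m and y of thin_client in the frame of cradle between -0.005 and 0.005 m and z of thin_client in the frame of cradle between 0.001 and 0.009 m and angle between thin_client's own z axis and vertical below 0.08 rad and angle between the x axis of thin_client and the x axis of cradle, either way round below 0.08 rad), for 0.2 s.
2. the locking bar is folded right down over the thin client (all of step 1 and value of joint lock_bar below 0.03 rad), for 0.2 s.
At the end, for the whole second after the job is handed in: The client stands on the bay's floor (within 6 mm along, 5 mm across, 0.08 rad), the bar is down (below 0.03 rad), and the pin rests through both lugs and the eye, from either side: axis within 4.5 mm of the holes' axis, shoulder within 5 mm of the lug's outer face (all of step 2 and ((y of lock_pin in the frame of cradle between -0.021 and -0.0145 m and y of pin_tip in the frame of cradle between 0.036 and 0.048 m and x of lock_pin in the frame of cradle between 0.0805 and 0.0895 m and z of lock_pin in the frame of cradle between 0.1055 and 0.1145 m and x of pin_tip in the frame of cradle between 0.0805 and 0.0895 m and z of pin_tip in the frame of cradle between 0.1055 and 0.1145 m) or (y of lock_pin in the frame of cradle between 0.0145 and 0.021 m and y of pin_tip in the frame of cradle between -0.048 and -0.036 m and x of lock_pin in the frame of cradle between 0.0805 and 0.0895 m and z of lock_pin in the frame of cradle between 0.1055 and 0.1145 m and x of pin_tip in the frame of cradle between 0.0805 and 0.0895 m and z of pin_tip in the frame of cradle between 0.1055 and 0.1145 m)) and linear speed of each of lock_pin, thin_client below 0.02 m/s); the robot touches nothing.
It fails at once if the computer mouse is moved more than 20 mm (distance of mouse from where it was at the start of the episode above 0.02 m).
It fails at once if the power adapter is moved more than 20 mm (distance of adapter from where it was at the start of the episode above 0.02 m).
It fails at once if the mug is moved more than 20 mm (distance of mug from where it was at the start of the episode above 0.02 m).
It fails at once if the small carton is moved more than 20 mm (distance of carton from where it was at the start of the episode above 0.02 m).
It fails at once if the thin client is dropped (moves faster than 0.5 m/s out of the fingers) (linear speed of thin_client above 0.5 m/s and contact force between the fingers and thin_client below 0.1 N).
It also fails if it takes over 72 s, if anything falls off the work surface, if the arm or the gripper's body presses on something with over 40 N, if the wrist force passes 120 N, or if a joint passes its speed limit or range.

## Working session

There is one attempt and no reset: what is moved stays moved. The work goes in short steps, Python scripts to look and compute and a shell command to move; the robot and the scene stay as the last step left them, time stands still between calls to the robot, and variables do not carry over. Pictures are saved under pics/ and viewed, at most 10 in all, crops included, and the job is handed in when it is done.

```bash
ls; mkdir -p pics; cat > h.py <<'E'
import numpy as np, cv2
from workcell import robot
def grab(n):
    im,d=robot.capture(n); c=robot.camera_info(n)
    f=im.shape[0]/2/np.tan(np.radians(c['vfov'])/2)
    return im,d,c,f
def cloud(d,c,f):
    v,u=np.mgrid[:d.shape[0],:d.shape[1]]
    P=np.stack([(u-c['cx'])/f*d,-(v-c['cy'])/f*d,-d,np.ones_like(d)],-1)@np.array(c['pose']).T
    P[d==0]=np.nan
    return P[...,:3]
E
python3 - <<'E'
from h import *
for n in('scene','top'):
    im,d,c,f=grab(n); print(n,{k:(np.round(v,3).tolist()) if not isinstance(v,str) else v for k,v in c.items()},f,(d>0).mean())
    cv2.imwrite(f'pics/{n}0.png',im); np.savez(f'{n}0.npz',im=im,d=d)
print(robot.read_state())
E
```

```text
pics
scene {'vfov': 54.804, 'cx': 314.218, 'cy': 197.784, 'pose': [[-0.529, -0.636, 0.561, 1.093], [0.848, -0.399, 0.348, 0.324], [0.002, 0.661, 0.751, 0.811], [0.0, 0.0, 0.0, 1.0]]} 385.80969822258265 0.99605078125
top {'vfov': 42.004, 'cx': 319.214, 'cy': 205.452, 'pose': [[-0.058, 0.973, -0.224, 0.259], [-0.998, -0.057, 0.011, 0.038], [-0.002, 0.225, 0.974, 1.441], [0.0, 0.0, 0.0, 1.0]]} 520.9661188279231 0.9960859375
{'clock': 0.1, 'q': array([ 1.13268589e+00,  3.79379306e-01,  1.73472404e+00, -2.33491624e-05,
        1.02850676e+00, -3.32989751e-02]), 'joint_velocities': array([-0.00152464, -0.00223202, -0.00065401, -0.0011462 ,  0.001561  ,
        0.00110391]), 'joint_torque': array([ 1.47719573e-03, -7.65050840e+01, -4.35293412e+01,  6.53112307e-02,
        3.96962289e-02,  7.27436168e-05]), 'tcp_pos': array([0.2755535 , 0.64310464, 0.22733681]), 'tcp_rot': array([-3.14057510e+00, -1.38980792e-05,  2.73679324e+00]), 'wrist_force': array([0.13521921, 0.5872793 , 0.21306478]), 'ft_torque': array([0.04261447, 0.00735411, 0.06636694]), 'gripper_force': 0.0, 'width': 0.0907651683491131}
```

View pics/scene0.png

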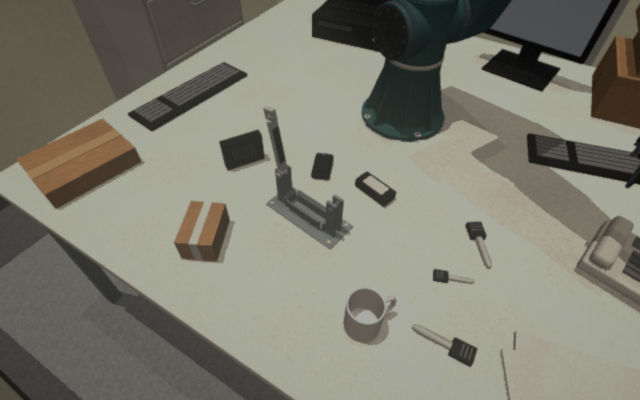

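View pics/top0.png

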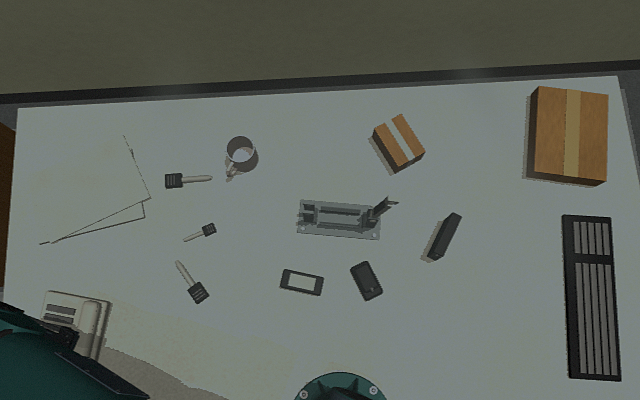

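The scene view shows the client at (243,150), the cradle at (310,205) and three pins. In the top view the client is at (442,237), the cradle at (340,218), and the smallest pin at (200,232). The mug is at (240,155), the carton at (398,143), the adapter at (301,282) and the mouse at (366,280).

```bash
python3 - <<'E'
from h import *
for n in('scene','top'):
    z=np.load(n+'0.npz'); c=robot.camera_info(n); f=200/np.tan(np.radians(c['vfov'])/2); P=cloud(z['d'],c,f); im=z['im']
    print(n,[k for k in c])
    g=cv2.cvtColor(im,cv2.COLOR_BGR2GRAY)
    boxes=dict(client=(215,125,270,172),cradle=(255,95,360,250),pin=(425,262,480,292)) if n=='scene' else dict(client=(415,205,470,268),cradle=(290,190,402,245),pin=(178,218,222,246),mouse=(345,255,390,305),adapter=(275,262,330,302),mug=(220,130,265,185),carton=(365,105,430,180))
    b=P[300:340,200:280] if n=='scene' else P[300:330,400:500]
    print(' table z',np.nanmedian(b[...,2]),np.nanstd(b[...,2]))
    for k,(x0,y0,x1,y1) in boxes.items():
        Q=P[y0:y1,x0:x1].reshape(-1,3)
        for lo,hi in {'client':[(.085,.12)],'cradle':[(.003,.012),(.035,.05),(.115,.135),(.14,.4)],'pin':[(.004,.03)]}.get(k,[(.012,.2)]):
            q=Q[(Q[:,2]>lo)&(Q[:,2]<hi)]
            if len(q)<8: continue
            (cx,cy),(w,h),a=cv2.minAreaRect(q[:,:2].astype(np.float32))
            print(' ',k,lo,hi,len(q),'rect c',np.round((cx,cy,w,h,a),3),'z',np.round(np.percentile(q[:,2],[5,50,95]),3))
E
```

```text
scene ['vfov', 'cx', 'cy', 'pose']
 table z 0.0003960147108385548 0.03990817804954924
  client 0.085 0.12 367 rect c [ 4.7500e-01 -3.0800e-01  3.5000e-02  1.2000e-01  5.6801e+01] z [0.087 0.095 0.097]
  cradle 0.003 0.012 1976 rect c [ 0.365 -0.161  0.669  0.366 31.89 ] z [0.003 0.005 0.01 ]
  cradle 0.035 0.05 447 rect c [ 0.469 -0.081  0.362  0.19  57.296] z [0.035 0.04  0.048]
  cradle 0.115 0.135 228 rect c [ 5.4600e-01 -3.2000e-02  2.0000e-01  4.2000e-02  8.2797e+01] z [0.116 0.123 0.131]
  cradle 0.14 0.4 626 rect c [ 5.3300e-01 -1.3600e-01  4.7000e-02  2.6000e-02  7.8525e+01] z [0.151 0.228 0.291]
  pin 0.004 0.03 316 rect c [0.542 0.364 0.052 0.107 5.63 ] z [0.006 0.011 0.014]
top ['vfov', 'cx', 'cy', 'pose']
 table z -0.0007827454501210251 0.0030457921661913834
  client 0.085 0.12 506 rect c [ 4.7400e-01 -3.0900e-01  2.9000e-02  1.2200e-01  5.8864e+01] z [0.088 0.094 0.099]
  cradle 0.003 0.012 1576 rect c [ 5.5300e-01 -5.1000e-02  3.1500e-01  1.5600e-01  8.6644e+01] z [0.003 0.005 0.01 ]
  cradle 0.035 0.05 315 rect c [ 5.4800e-01 -3.2000e-02  1.9400e-01  5.3000e-02  8.1969e+01] z [0.035 0.04  0.047]
  cradle 0.115 0.135 158 rect c [ 5.4500e-01 -3.1000e-02  1.9500e-01  4.1000e-02  8.2674e+01] z [0.116 0.122 0.13 ]
  cradle 0.14 0.4 287 rect c [ 5.3000e-01 -1.3600e-01  4.5000e-02  2.4000e-02  7.9674e+01] z [0.153 0.244 0.293]
  pin 0.004 0.03 302 rect c [5.3500e-01 3.6100e-01 1.2300e-01 7.7000e-02 8.6543e+01] z [0.004 0.009 0.016]
  mouse 0.012 0.2 715 rect c [ 0.372 -0.094  0.098  0.055 22.659] z [0.015 0.03  0.037]
  adapter 0.012 0.2 783 rect c [3.7700e-01 8.1000e-02 1.1200e-01 5.0000e-02 7.4144e+01] z [0.025 0.03  0.036]
  mug 0.012 0.2 747 rect c [7.2800e-01 2.3000e-01 7.9000e-02 1.0700e-01 8.4106e+01] z [0.018 0.064 0.096]
  carton 0.012 0.2 1787 rect c [ 0.75  -0.211  0.132  0.094 26.255] z [0.027 0.068 0.074]
```

```bash
cat > meas.py <<'E'
from h import *
def rect(q): 
    (cx,cy),(w,h),a=cv2.minAreaRect(q[:,:2].astype(np.float32))
    if w<h: w,h,a=h,w,a+90
    return np.round((cx,cy,w,h,(a+90)%180-90),4)
def pts(n,new=False):
    c=robot.camera_info(n); f=200/np.tan(np.radians(c['vfov'])/2)
    if new: im,d=robot.capture(n)
    else: z=np.load(n+'0.npz'); im,d=z['im'],z['d']
    return im,cloud(d,c,f)
def sel(P,lo,hi): return P[np.all((P>lo)&(P<hi),-1)]
E
python3 - <<'E'
from meas import *
for n in('scene','top'):
    im,P=pts(n); print(n)
    a=sel(P,(.48,.02,.117),(.62,.1,.128)); b=sel(P,(.48,-.14,.117),(.62,-.08,.126))
    print(' fork',rect(a),len(a),a.mean(0),'\n hinge',rect(b),len(b))
    d=a[:,:2].mean(0)-b[:,:2].mean(0); print(' dist',np.hypot(*d),np.degrees(np.arctan2(d[1],d[0])))
    # base plate by largest contour of z 3..140mm pixels inside region
    m=((P[...,2]>.003)&(P[...,2]<.008)&(P[...,0]>.45)&(P[...,0]<.65)&(P[...,1]>-.19)&(P[...,1]<.12)).astype(np.uint8)
    m=cv2.morphologyEx(m,cv2.MORPH_OPEN,np.ones((3,3)))
    print(' base',rect(P[m>0]),m.sum())
    print(' lips',rect(sel(P,(.48,-.09,.036),(.62,.03,.048))))
    q=sel(P,(.45,-.25,.15),(.65,0,.31)); m=q.mean(0);v=np.linalg.svd(q-m)[2][0]; v*=np.sign(v[2]); print(' bar',m,v,q.max(0))
    c=sel(P,(.38,-.39,.088),(.58,-.22,.102)); print(' client',rect(c))
    k=sel(P,(.46,.3,.005),(.6,.43,.02)); m=k[:,:2].mean(0); v=np.linalg.svd(k[:,:2]-m,full_matrices=False)[2][0]; t=(k[:,:2]-m)@v; s=(k[:,:2]-m)@[-v[1],v[0]]
    print(' pin',m,v,t.min(),t.max(),[np.ptp(s[(t>=e)&(t<e+.01)]).round(3) for e in np.arange(t.min(),t.max()-.005,.01)],np.median(k[:,2]))
E
```

```text
scene
 fork [ 0.5608  0.0517  0.0352  0.0294 -7.795 ] 103 [0.56252514 0.05189784 0.12308332] 
 hinge [ 5.39100e-01 -1.13200e-01  3.93000e-02  2.85000e-02 -3.28594e+01] 71
 dist 0.16755427344529428 82.41604641393332
 base [ 5.50400e-01 -2.59000e-02  2.16800e-01  9.69000e-02  8.12019e+01] 809
 lips [ 5.48300e-01 -2.79000e-02  1.19900e-01  5.21000e-02  8.12272e+01]
 bar [ 0.53659468 -0.13113101  0.22926352] [-0.03887712 -0.1766728   0.98350155] [ 0.54736165 -0.11229461  0.29571206]
 client [  0.4752  -0.3082   0.1196   0.0344 -33.6395]Traceback (most recent call last):
  File "<stdin>", line 15, in <module>
    return _methods._ptp(a, axis=axis, out=out, **kwargs)
           ~~~~~~~~~~~~~^^^^^^^^^^^^^^^^^^^^^^^^^^^^^^^^^
    umr_maximum(a, axis, None, out, keepdims),
    ~~~~~~~~~~~^^^^^^^^^^^^^^^^^^^^^^^^^^^^^^
ValueError: zero-size array to reduction operation maximum which has no identity
```

```bash
python3 - <<'E'
from meas import *
for n in('top','scene'):
    im,P=pts(n); print(n)
    if n=='top':
        a=sel(P,(.48,.02,.117),(.62,.1,.128)); b=sel(P,(.48,-.14,.117),(.62,-.08,.126))
        print(' fork',rect(a),len(a),a.mean(0),'\n hinge',rect(b),len(b))
        m=((P[...,2]>.003)&(P[...,2]<.008)&(P[...,0]>.45)&(P[...,0]<.65)&(P[...,1]>-.19)&(P[...,1]<.12)).astype(np.uint8)
        m=cv2.morphologyEx(m,cv2.MORPH_OPEN,np.ones((3,3)))
        print(' base',rect(P[m>0]),m.sum())
        print(' lips',rect(sel(P,(.48,-.15,.036),(.62,.09,.048))))
        q=sel(P,(.45,-.25,.15),(.65,0,.31)); m=q.mean(0);v=np.linalg.svd(q-m)[2][0]; v*=np.sign(v[2]); print(' bar',m,v,q.max(0))
        c=sel(P,(.38,-.39,.088),(.58,-.22,.102)); print(' client',rect(c))
    # pin : colour difference from local bench
    x0,y0,x1,y1=(178,218,222,246) if n=='top' else (425,262,480,292)
    w=im[y0:y1,x0:x1].astype(float); Q=P[y0:y1,x0:x1]
    df=np.abs(w-np.median(w.reshape(-1,3),0)).max(-1); 
    m=((df>22)&(Q[...,2]>.003)).astype(np.uint8); nn,l,st,_=cv2.connectedComponentsWithStats(m); i=1+st[1:,4].argmax(); k=Q[l==i]
    dark=Q[(l==i)&(w.max(-1)<80)]
    m=k[:,:2].mean(0); v=np.linalg.svd(k[:,:2]-m,full_matrices=False)[2][0]
    if (dark[:,:2].mean(0)-m)@v>0: v=-v
    t=(k[:,:2]-m)@v; s=(k[:,:2]-m)@[-v[1],v[0]]
    print(' pin az',np.degrees(np.arctan2(v[1],v[0])),'ends',m+v*t.min(),m+v*t.max(),'len',np.ptp(t),'handle',dark.mean(0),len(dark),rect(dark))
    for e in np.arange(t.min(),t.max(),.01):
        j=(t>=e)&(t<e+.01); j.any() and print('   ',round(e-t.min(),3),s[j].min().round(4),s[j].max().round(4))
E
```

```text
top
 fork [ 0.5603  0.0512  0.0317  0.0269 -8.6849] 73 [0.56088284 0.05198988 0.12263018] 
 hinge [ 0.5341 -0.1119  0.0387  0.0253  8.2738] 54
 base [ 5.17600e-01 -5.31000e-02  1.88600e-01  1.91000e-02 -8.44151e+01] 30
 lips [ 5.478e-01 -3.240e-02  1.945e-01  5.210e-02  8.155e+01]
 bar [ 0.52850511 -0.13257981  0.24050924] [-0.00493657 -0.19484967  0.9808207 ] [ 0.54477911 -0.11425894  0.29686286]
 client [ 4.74200e-01 -3.08600e-01  1.21600e-01  2.86000e-02 -3.11361e+01]
 pin az 113.51220975219232 ends [0.54584908 0.31660995] [0.50834549 0.40281206] len 0.09400703322883727 handle [0.53697333 0.33743208 0.01090141] 128 [ 5.3190e-01  3.6180e-01  9.2200e-02  2.9500e-02 -7.4579e+01]
    0.0 -0.0143 0.0132
    0.01 -0.0154 0.013
    0.02 -0.0165 0.014
    0.03 -0.0154 0.0107
    0.04 0.0003 0.0033
    0.05 -0.0003 0.0028
    0.06 -0.0021 0.0037
    0.07 -0.0007 0.0013
    0.08 -0.002 0.001
    0.09 -0.0037 -0.0022
scene
 pin az 109.88985873526602 ends [0.54878061 0.31815343] [0.51678543 0.40658803] len 0.09404451475130354 handle [0.54487307 0.33303583 0.01142384] 158 [ 5.43000e-01  3.33500e-01  3.27000e-02  2.53000e-02 -6.93343e+01]
    0.0 -0.0126 0.0151
    0.01 -0.0124 0.0174
    0.02 -0.0113 0.0162
    0.03 -0.0108 0.0164
    0.04 -0.0033 -0.0002
    0.05 -0.0027 0.0003
    0.06 -0.0032 -0.0009
    0.07 -0.0026 0.0074
    0.08 -0.0029 0.0033
    0.09 0.0001 0.0047
```

```bash
python3 -m pendant '0.1 -0.1 0.1 0 0 0 1;0.3 -0.4 0.17 0 0 -0.14 1;0.3 -0.4 0.17 0 0 -0.14 1;0.3 -0.4 0.17 0 0 -0.14 1;0.3 -0.4 0.17 0 0 -0.14 1;0.3 -0.4 0.17 0 0 -0.14 1;0.3 -0.4 0.17 0 0 -0.14 1;0.3 -0.4 0.17 0 0 -0.14 1;0.3 -0.75 0.17 0 0 -0.14 1;0.3 -0.75 0.17 0 0 -0.14 1;0.3 -0.75 0.17 0 0 -0.14 1;0.3 -0.75 0.17 0 0 -0.14 1' 30
```

```text
clock: 1.6
tcp_pos: [0.5694, 0.0163, 0.3949]
tcp_rot: [-3.142, -0.0, 2.597]
wrist_force: [0.9, 0.8, 0.2]
width: 0.0911
gripper_force: 0.0
```

```bash
python3 -m pendant '0 -0.06 0 0 0 0 1;0 -0.12 0 0 0 0 1;0 -0.18 0 0 0 0 1;-0.1 -0.31 -0.1 0 0 0 1;-0.1 -0.31 -0.1 0 0 0 1;-0.1 -0.31 -0.1 0 0 0 1;-0.1 -0.31 -0.15 0 0 0 1;-0.1 -0.31 -0.2 0 0 0 1;-0.1 -0.31 -0.23 0 0 0 1;-0.1 -0.31 -0.23 0 0 0 1;-0.1 -0.31 -0.23 0 0 0 1'
```

```text
clock: 2.98
tcp_pos: [0.4704, -0.2921, 0.1662]
tcp_rot: [-3.141, 0.001, 2.597]
wrist_force: [1.0, 0.2, 1.2]
width: 0.0912
gripper_force: 0.0
```

```bash
python3 - <<'E'
from meas import *
print(robot.read_state()['tcp_pos'])
im,P=pts('top',True); cv2.imwrite('pics/t1.png',im)
c=sel(P,(.38,-.39,.088),(.58,-.22,.102)); print(' client',rect(c))
im,P=pts('scene',True); cv2.imwrite('pics/s1.png',cv2.resize(im[80:240,160:400],None,fx=3,fy=3))
E
```

```text
[ 0.47037307 -0.29205873  0.16617202]
 client [0. 0. 0. 0. 0.]
```

View pics/s1.png

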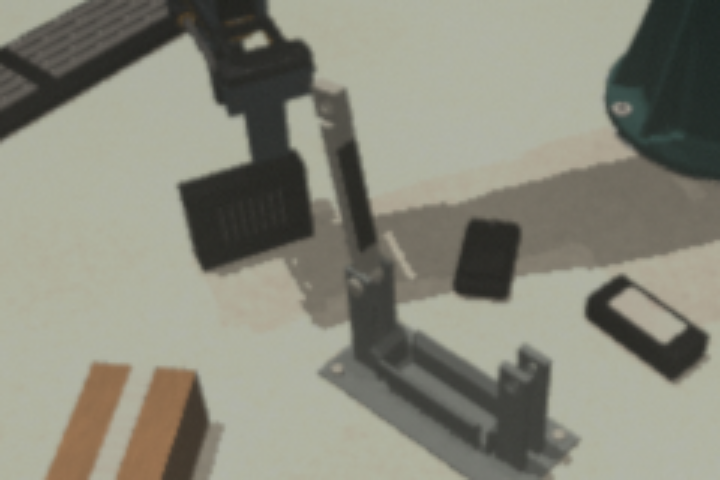

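The crop shows the gripper above the client, near (250,150), with the bar upright just to its right and clear.

```bash
python3 -m pendant '0.004 -0.0165 0 0 0 0 1;0.004 -0.0165 -0.04 0 0 0 1;0.004 -0.0165 -0.08 0 0 0 1;0.004 -0.0165 -0.096 0 0 0 1;0.004 -0.0165 -0.096 0 0 0 1;0.004 -0.0165 -0.096 0 0 0 -0.5;0.004 -0.0165 -0.096 0 0 0 -1;0.004 -0.0165 -0.096 0 0 0 -1;0.004 -0.0165 -0.096 0 0 0 -1;0.004 -0.0165 -0.096 0 0 0 -1' 30
```

```text
clock: 4.32
tcp_pos: [0.4738, -0.3083, 0.0691]
tcp_rot: [-3.142, 0.0, 2.597]
wrist_force: [0.3, -0.0, 0.4]
width: 0.0439
gripper_force: 0.0
```

```bash
python3 -m pendant '0 0 0 0 0 0 -1;0 0 0 0 0 0 -1;0 0 0 0 0 0 -1;0 0 0 0 0 0 -1' 35; python3 -m pendant '0 0 0.03 0 0 0 -1;0 0 0.06 0 0 0 -1;0 0 0.11 0 0 0 -1;0 0 0.15 0 0 0 -1;0 0 0.15 0 0 0 -1;0 0 0.15 0 0 0 -1'
```

```text
clock: 4.82
tcp_pos: [0.4738, -0.3082, 0.0689]
tcp_rot: [-3.142, -0.0, 2.597]
wrist_force: [-0.2, -0.8, -0.7]
width: 0.0281
gripper_force: 35.0
clock: 5.58
tcp_pos: [0.4731, -0.3077, 0.2177]
tcp_rot: [3.141, -0.002, 2.597]
wrist_force: [0.1, 0.5, -4.5]
width: 0.0278
gripper_force: 35.0
```

```bash
python3 -m pendant '0 0 0.05 0 0 0 -1;0 0 0.1 0 0 0 -1;0 0 0.15 0 0 0 -1;0 0 0.2 0 0 0 -1;0.02 0.05 0.2 0 0 -0.18 -1;0.03 0.1 0.2 0 0 -0.36 -1;0.04 0.15 0.2 0 0 -0.54 -1;0.05 0.2 0.2 0 0 -0.72 -1;0.07 0.25 0.2 0 0 -0.9 -1;0.075 0.275 0.2 0 0 -1.08 -1;0.075 0.275 0.2 0 0 -1.169 -1;0.075 0.275 0.2 0 0 -1.169 -1'; python3 -m pendant '0 0 -0.05 0 0 0 -1;0 0 -0.1 0 0 0 -1;0 0 -0.15 0 0 0 -1;0 0 -0.2 0 0 0 -1;0 0 -0.21 0 0 0 -1;0 0 -0.21 0 0 0 -1;0 0 -0.21 0 0 0 -1'
```

```text
clock: 7.08
tcp_pos: [0.5485, -0.0329, 0.4168]
tcp_rot: [-3.139, 0.0, 1.429]
wrist_force: [-0.6, -0.4, -4.1]
width: 0.0279
gripper_force: 35.0
clock: 7.95
tcp_pos: [0.5499, -0.0334, 0.2109]
tcp_rot: [3.139, -0.0, 1.428]
wrist_force: [-0.7, -0.3, -3.8]
width: 0.0279
gripper_force: 35.0
```

```bash
python3 - <<'E'
from meas import *
a=np.radians(81.8); R=np.array([[np.cos(a),np.sin(a)],[-np.sin(a),np.cos(a)]]); o=np.array([.548,-.0325])
s=robot.read_state(); print('tcp cradle',R@(s['tcp_pos'][:2]-o),s['tcp_pos'],s['tcp_rot'])
for n in('scene','top'):
    im,P=pts(n,True); cv2.imwrite(f'pics/{n}2.png',cv2.resize(im[60:260,180:440] if n=='scene' else im[100:300,220:480],None,fx=3,fy=3))
    Q=P.copy(); Q[...,:2]=(P[...,:2]-o)@R.T
    for lab,lo,hi in[('side',(-.075,-.03,.15),(.075,.03,.225)),('top',(-.075,-.03,.228),(.075,.03,.245)),('fork',(.06,-.03,.117),(.11,.03,.128)),('lips',(-.1,-.04,.036),(.1,.04,.048))]:
        q=sel(Q,lo,hi)
        if len(q)>10: print(n,lab,len(q),np.percentile(q,[1,50,99],axis=0).round(4).tolist(),rect(q))
E
```

```text
tcp cradle [-0.00066137 -0.00202782] [ 0.54991276 -0.03344384  0.21086025] [ 3.13893951e+00 -1.39711108e-04  1.42806153e+00]
scene side 853 [[-0.0595, -0.0252, 0.1505], [0.023, -0.014, 0.1822], [0.0585, 0.0102, 0.2241]] [ 9.00000e-04 -1.37000e-02  1.23000e-01  3.00000e-02  1.28688e+01]
scene top 339 [[-0.0056, -0.0267, 0.2286], [0.0275, -0.005, 0.2368], [0.0577, 0.0238, 0.2443]] [ 2.8000e-02 -8.7000e-03  5.8700e-02  5.6000e-02 -1.9379e+01]
scene fork 108 [[0.071, -0.0174, 0.1172], [0.0855, -0.0078, 0.1234], [0.1002, 0.0148, 0.1269]] [ 8.54000e-02 -9.00000e-04  3.48000e-02  2.97000e-02  8.84311e+01]
scene lips 319 [[-0.0943, -0.0259, 0.0361], [-0.0122, 0.0088, 0.0414], [0.0985, 0.0256, 0.047]] [0.0003 0.0005 0.1984 0.0532 0.0574]
top fork 71 [[0.0714, -0.0162, 0.1174], [0.0855, 0.0067, 0.1235], [0.098, 0.016, 0.1275]] [ 8.48000e-02 -3.00000e-04  3.28000e-02  2.68000e-02  8.90022e+01]
top lips 19 [[0.07, -0.0076, 0.0361], [0.0723, 0.0149, 0.0433], [0.0972, 0.0192, 0.0472]] [7.80000e-02 1.11000e-02 3.45000e-02 2.06000e-02 4.18623e+01]
```

View pics/scene2.png

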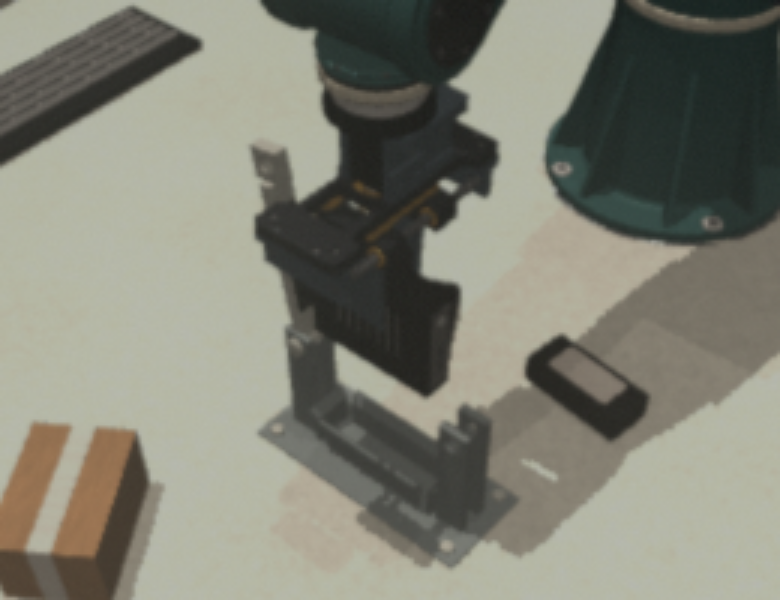

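The crop shows the client held level and parallel to the bay, directly over it at about (370,330), with the bar behind and clear.

```bash
python3 -m pendant '-0.001 0 -0.03 0 0 0 -1;-0.001 0 -0.06 0 0 0 -1;-0.001 0 -0.085 0 0 0 -1;-0.001 0 -0.092 0 0 0 -1;-0.001 0 -0.092 0 0 0 -1;-0.001 0 -0.092 0 0 0 -1'
python3 - <<'E'
from meas import *
a=np.radians(81.8); R=np.array([[np.cos(a),np.sin(a)],[-np.sin(a),np.cos(a)]]); o=np.array([.548,-.0325])
s=robot.read_state(); print('tcp cradle',R@(s['tcp_pos'][:2]-o),s['tcp_pos'],s['tcp_rot'])
for n in('scene',):
    im,P=pts(n,True)
    Q=P.copy(); Q[...,:2]=(P[...,:2]-o)@R.T
    q=sel(Q,(-.055,-.022,.055),(.055,-.005,.135)); A=np.c_[q[:,0],q[:,2]-.09,np.ones(len(q))]
    for _ in range(3):
        k=np.linalg.lstsq(A,q[:,1],rcond=None)[0]; r=abs(A@k-q[:,1]); g=r<.003; A,q=A[g],q[g]
    print('far face y = %.3f x + %.3f z + %.4f'%tuple(k),len(q))
    q=sel(Q,(.05,-.012,.055),(.075,.012,.14)); print('end face x',np.percentile(q[:,0],[5,25,50,75,95]).round(4),len(q))
    for lo,hi in((-.035,-.012),(.012,.035)):
        q=sel(Q,(-.055,lo,.038),(.055,hi,.047)); print('lip y',np.percentile(q[:,1],[2,50,98]).round(4),len(q))
E
```

```text
clock: 8.8
tcp_pos: [0.5486, -0.0333, 0.1182]
tcp_rot: [3.14, -0.0, 1.428]
wrist_force: [0.5, -0.4, -3.7]
width: 0.0277
gripper_force: 35.0
tcp cradle [-0.00069669 -0.00068987] [ 0.54858345 -0.03328796  0.1181718 ] [ 3.13979401e+00 -8.40139682e-05  1.42783758e+00]
far face y = 0.000 x + -0.000 z + -0.0128 439
end face x [0.0546 0.0566 0.0571 0.0579 0.0733] 136
lip y [-0.026  -0.0238 -0.0199] 50Traceback (most recent call last):
  File "<stdin>", line 13, in <module>
    return _quantile_unchecked(
        a, q, axis, out, overwrite_input, method, keepdims, weights)
    return _ureduce(a,
                    func=_quantile_ureduce_func,
    ...<5 lines>...
                    overwrite_input=overwrite_input,
                    method=method)
    r = func(a, **kwargs)
    result = _quantile(arr,
                       quantiles=q,
    ...<2 lines>...
                       out=out,
                       weights=wgt)
    slices_having_nans = np.isnan(arr[-1, ...])
                                  ~~~^^^^^^^^^
IndexError: index -1 is out of bounds for axis 0 with size 0
```

```bash
python3 -m pendant '0.0007 0.0014 0 0 0 0 -1;0.0007 0.0014 -0.01 0 0 0 -1;0.0007 0.0014 -0.018 0 0 0 -1;0.0007 0.0014 -0.025 0 0 0 -1;0.0007 0.0014 -0.025 0 0 0 -1'; python3 -m pendant '0 0 -0.005 0 0 0 -1;0 0 -0.01 0 0 0 -1;0 0 -0.014 0 0 0 -1;0 0 -0.017 0 0 0 -1;0 0 -0.017 0 0 0 -1'
```

```text
clock: 9.48
tcp_pos: [0.548, -0.0318, 0.0911]
tcp_rot: [-3.14, 0.0, 1.428]
wrist_force: [-0.2, 1.3, -3.4]
width: 0.0279
gripper_force: 35.0
clock: 10.1
tcp_pos: [0.5483, -0.0318, 0.0747]
tcp_rot: [-3.141, 0.0, 1.428]
wrist_force: [0.7, -0.0, -4.2]
width: 0.0281
gripper_force: 35.0
```

```bash
python3 -m pendant '0 0 -0.001 0 0 0 -1;0 0 -0.001 0 0 0 -1;0 0 -0.002 0 0 0 -1;0 0 -0.002 0 0 0 -1'
```

```text
clock: 10.6
tcp_pos: [0.5486, -0.0318, 0.0739]
tcp_rot: [-3.141, 0.0, 1.428]
wrist_force: [-6.8, 0.2, 15.5]
width: 0.0276
gripper_force: 35.0
```

```bash
python3 -m pendant '0 0 0.001 0 0 0 0;0 0 0.001 0 0 0 0.3;0 0 0.001 0 0 0 0.3;0 0 0.02 0 0 0 0.3;0 0 0.07 0 0 0 0;0 0 0.12 0 0 0 -1;0 0 0.18 0 0 0 -1;0 0 0.24 0 0 0 -1;0 0 0.287 0 0 0 -1;0 0 0.287 0 0 0 -1;-0.01 -0.06 0.287 0 0 0 -1;-0.02 -0.12 0.287 0 0 0 -1' 20
python3 - <<'E'
from meas import *
a=np.radians(81.8); R=np.array([[np.cos(a),np.sin(a)],[-np.sin(a),np.cos(a)]]); o=np.array([.548,-.0325])
im,P=pts('scene',True); cv2.imwrite('pics/s3.png',cv2.resize(im[60:260,180:440],None,fx=3,fy=3))
Q=P.copy(); Q[...,:2]=(P[...,:2]-o)@R.T
q=sel(Q,(-.068,-.03,.09),(.068,.03,.107)); print(rect(q),np.median(q[:,2]))
q=sel(Q,(-.055,-.03,.05),(.055,-.005,.08)); print('face y',np.median(q[:,1]))
E
```

```text
clock: 12.1
tcp_pos: [0.5276, -0.1526, 0.3598]
tcp_rot: [-3.141, -0.0, 1.43]
wrist_force: [0.7, 0.3, -0.4]
width: 0.0003
gripper_force: 0.0
[-0.0012  0.0008  0.1214  0.031  -0.198 ] 0.09996758131519978
face y -0.012504191421383839
```

View pics/s3.png

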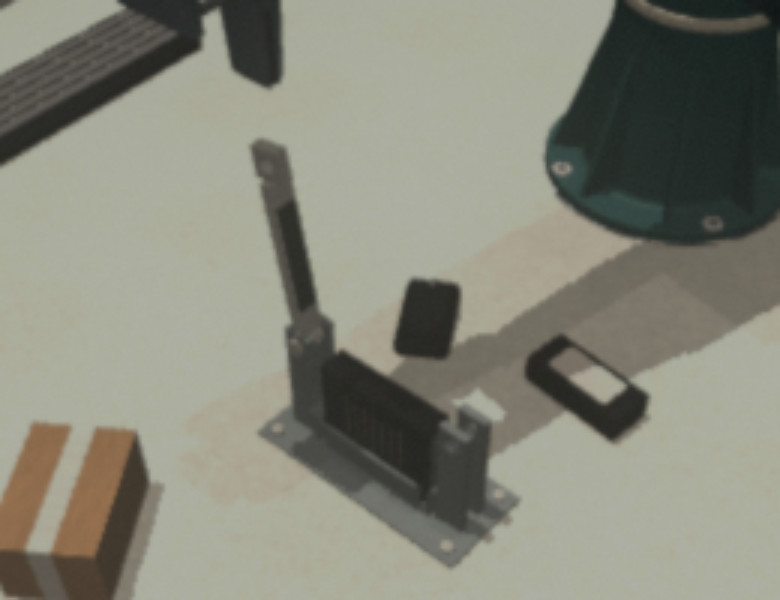

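The crop shows the client seated upright in the bay at (385,410) and the closed fingers behind the bar's top at (250,60). The bar's eye is at (268,160).

```bash
python3 -m pendant '-0.0005 -0.03 0 0 0 0 -1;-0.001 -0.03 0 0 0 0 -1;-0.001 -0.03 -0.04 0 0 0 -1;-0.001 -0.03 -0.08 0 0 0 -1;-0.001 -0.03 -0.107 0 0 0 -1;-0.001 -0.03 -0.107 0 0 0 -1;-0.001 -0.03 -0.107 0 0 0 -1'
python3 - <<'E'
import numpy as np
from workcell import robot
p=robot.read_state()['tcp_pos'];a=np.radians(81.8);u=np.array([np.cos(a),np.sin(a)]);o=np.array([.548,-.0325])
d=p[:2]-o; print(d@u, d@[-u[1],u[0]],p)
for t in (105,98,90,82,74,66,58,50,42,34,26,19,13,8,4,1,-.5):
    t_=np.radians(t);c,s=np.cos(t_),np.sin(t_); X=-.085+.135*c-.006*s-.016; Z=.124+.135*s+.006*c
    w=o+u*X-p[:2]; print(t,w.round(3),round(Z-p[2],3))
E
```

```text
clock: 13.02
tcp_pos: [0.5279, -0.1815, 0.254]
tcp_rot: [3.141, 0.0, 1.428]
wrist_force: [0.7, 0.4, -0.3]
width: 0.0006
gripper_force: 0.0
-0.1503523404445432 -0.001396185708413419 [ 0.52793732 -0.18151431  0.25404225]
105 [-0.     0.009] -0.001
98 [0.002 0.025] 0.003
90 [0.005 0.043] 0.005
82 [0.007 0.062] 0.004
74 [0.01 0.08] 0.001
66 [0.013 0.098] -0.004
58 [0.015 0.115] -0.012
50 [0.017 0.13 ] -0.023
42 [0.019 0.144] -0.035
34 [0.021 0.157] -0.05
26 [0.023 0.167] -0.065
19 [0.024 0.173] -0.08
13 [0.024 0.178] -0.094
8 [0.025 0.181] -0.105
4 [0.025 0.182] -0.115
1 [0.025 0.183] -0.122
-0.5 [0.025 0.183] -0.125
```

```bash
python3 -m pendant '0 0.009 -0.001 0 0 0 -1;0.002 0.025 0.003 0 0 0 -1;0.005 0.043 0.005 0 0 0 -1;0.007 0.062 0.004 0 0 0 -1;0.01 0.08 0.001 0 0 0 -1;0.013 0.098 -0.004 0 0 0 -1;0.015 0.115 -0.012 0 0 0 -1;0.017 0.13 -0.023 0 0 0 -1;0.019 0.144 -0.035 0 0 0 -1;0.019 0.144 -0.035 0 0 0 -1'
python3 - <<'E'
from meas import *
a=np.radians(81.8); R=np.array([[np.cos(a),np.sin(a)],[-np.sin(a),np.cos(a)]]); o=np.array([.548,-.0325])
im,P=pts('scene',True); cv2.imwrite('pics/s4.png',cv2.resize(im[60:260,180:440],None,fx=3,fy=3))
E
```

```text
clock: 14.28
tcp_pos: [0.5458, -0.0368, 0.2165]
tcp_rot: [-3.139, -0.0, 1.429]
wrist_force: [-0.0, -0.2, 1.0]
width: 0.0005
gripper_force: 0.0
```

View pics/s4.png

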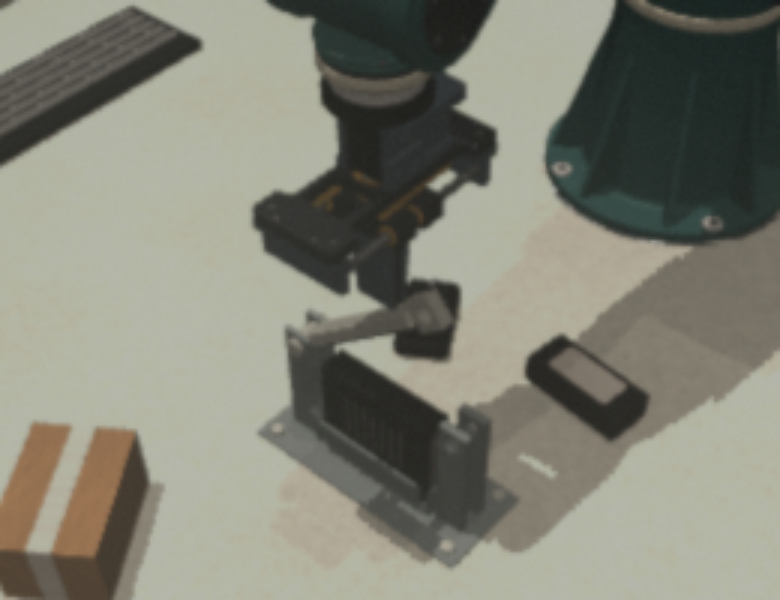

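The crop shows the fingers on the bar, which has folded to about 40° with its eye at (435,310).

```bash
python3 -m pendant '0.002 0.013 -0.015 0 0 0 -1;0.004 0.023 -0.03 0 0 0 -1;0.005 0.029 -0.045 0 0 0 -1;0.005 0.034 -0.059 0 0 0 -1;0.006 0.037 -0.07 0 0 0 -1;0.006 0.038 -0.08 0 0 0 -1;0.006 0.039 -0.085 0 0 0 -1;0.006 0.039 -0.088 0 0 0 -1;0.006 0.039 -0.09 0 0 0 -1;0.006 0.039 -0.09 0 0 0 -1'
```

```text
clock: 15.58
tcp_pos: [0.5526, 0.0012, 0.13]
tcp_rot: [-3.141, -0.0, 1.428]
wrist_force: [-15.9, 0.6, 36.2]
width: 0.0001
gripper_force: 18.2
```

```bash
python3 -m pendant '0 0 0.05 0 0 0 -1;0 0 0.1 0 0 0 -1;0 0.05 0.14 0 0 0.1 0;0 0.1 0.14 0 0 0.25 1;0 0.15 0.14 0 0 0.4 1;0 0.2 0.14 0 0 0.52 1;0 0.2 0.14 0 0 0.52 1' 20
python3 - <<'E'
from meas import *
a=np.radians(81.8); R=np.array([[np.cos(a),np.sin(a)],[-np.sin(a),np.cos(a)]]); o=np.array([.548,-.0325])
print(robot.read_state()['tcp_pos'],robot.read_state()['tcp_rot'])
for n in('top','scene'):
    im,P=pts(n,True); Q=P.copy(); Q[...,:2]=(P[...,:2]-o)@R.T
    q=sel(Q,(-.06,-.03,.108),(.06,.03,.13)); print(n,'bar',rect(q),np.polyfit(q[:,0],q[:,2],1),np.median(q[:,2]),len(q))
    q=sel(Q,(.06,-.03,.117),(.11,.03,.130)); print(' fork',rect(q),len(q))
    x0,y0,x1,y1=(178,218,222,246) if n=='top' else (425,262,480,292)
    w=im[y0:y1,x0:x1].astype(float); Z=P[y0:y1,x0:x1]
    dark=((w.max(-1)<90)&(Z[...,2]>.006)).astype(np.uint8); nn,l,st,_=cv2.connectedComponentsWithStats(dark); i=1+st[1:,4].argmax(); k=Z[l==i]
    # keep the wide part: erode away the shank
    print(' dark',rect(k),len(k),np.median(k[:,2]))
    r=np.degrees(0)
    df=np.abs(w-np.median(w.reshape(-1,3),0)).max(-1)
    e=Z[(Z[...,2]>.005)&(df>15)]; print(' all',rect(e),len(e))
    cv2.imwrite(f'pics/pin_{n}.png',cv2.resize(im[y0-12:y1+12,x0-12:x1+12],None,fx=8,fy=8,interpolation=cv2.INTER_NEAREST))
E
```

```text
clock: 16.45
tcp_pos: [0.5523, 0.2036, 0.2681]
tcp_rot: [3.141, -0.0, 1.952]
wrist_force: [0.5, -1.1, -0.0]
width: 0.0476
gripper_force: 0.0
[0.55231514 0.20360801 0.26812894] [ 3.14097829e+00 -1.75298202e-04  1.95203149e+00]
top bar [ 1.000e-04  3.000e-04  1.196e-01  2.630e-02 -6.326e-01] [-0.00017425  0.11519596] 0.11536087635241454 437
 fork [ 7.9700e-02  3.0000e-04  3.9200e-02  3.2300e-02 -1.4207e+00] 144
 dark [4.52900e-01 2.68100e-01 2.34400e-01 4.92000e-02 5.85282e+01] 598 0.6648719099860388
 all [ 0.476   0.2934  0.3004  0.0693 60.2833] 676
scene bar [-0.00e+00  1.00e-04  1.19e-01  2.69e-02  1.50e-03] [0.00203784 0.1155798 ] 0.11616483406249045 421
 fork [ 0.0804 -0.0006  0.0399  0.0344 -0.2299] 160
 dark [ 5.41800e-01  3.33000e-01  3.35000e-02  2.80000e-02 -7.13318e+01] 160 0.012172822874922828
 all [ 5.30600e-01  3.62700e-01  9.68000e-02  2.85000e-02 -6.92681e+01] 267
```

```bash
python3 -m pendant '0 0.06 -0.03 0 0 0 0.4;-0.01 0.128 -0.06 0 0 -0.01 0.4;-0.01 0.128 -0.11 0 0 -0.01 0.4;-0.01 0.128 -0.16 0 0 -0.01 0.4;-0.01 0.128 -0.2 0 0 -0.01 0.4;-0.01 0.128 -0.2 0 0 -0.01 0.4;-0.01 0.128 -0.2 0 0 -0.01 0.4' 20
python3 - <<'E'
from meas import *
s=robot.read_state(); print(s['tcp_pos'],s['tcp_rot'])
im,P=pts('scene',True); w=im[262:292,425:480].astype(float);Z=P[262:292,425:480]
df=np.abs(w-np.median(w.reshape(-1,3),0)).max(-1)
e=Z[(Z[...,2]>.005)&(Z[...,2]<.02)&(df>15)]; print(' all',rect(e),len(e))
cv2.imwrite('pics/s5.png',cv2.resize(im[220:320,380:520],None,fx=5,fy=5))
E
```

```text
clock: 17.42
tcp_pos: [0.5436, 0.3289, 0.0696]
tcp_rot: [3.14, -0.0, 1.936]
wrist_force: [0.2, 0.6, 0.6]
width: 0.0635
gripper_force: 0.0
[0.5435953  0.32887528 0.06958254] [ 3.14006254e+00 -1.75989990e-04  1.93648728e+00]
 all [ 5.36000e-01  3.47500e-01  1.14300e-01  4.60000e-02 -4.92896e+01] 85
```

View pics/s5.png

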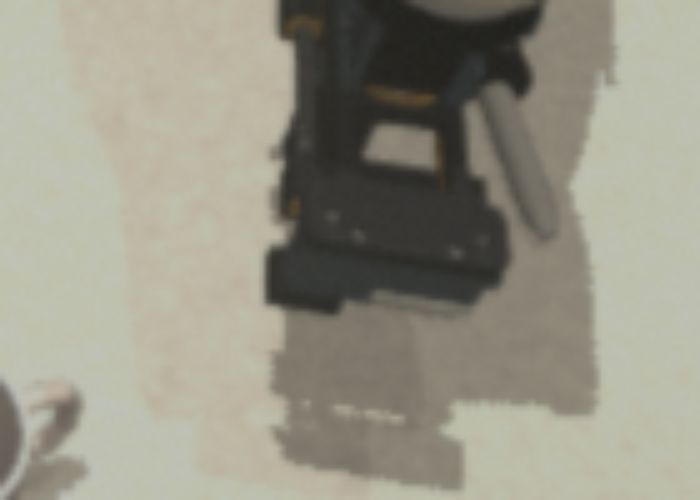

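The crop shows only the open gripper hiding the small pin; a larger pin at (515,160) is well to its right. I'll go down and close.

```bash
python3 -m pendant '-0.001 0.002 -0.02 0 0 0 0.4;-0.001 0.002 -0.04 0 0 0 0.4;-0.001 0.002 -0.0535 0 0 0 0.4;-0.001 0.002 -0.0535 0 0 0 0.4;-0.001 0.002 -0.0535 0 0 0 -1;-0.001 0.002 -0.0535 0 0 0 -1;-0.001 0.002 -0.0535 0 0 0 -1;-0.001 0.002 -0.0535 0 0 0 -1;-0.001 0.002 -0.0535 0 0 0 -1' 15;python3 -m pendant '0 0 0 0 0 0 -1;0 0 0 0 0 0 -1' 40
```

```text
clock: 18.6
tcp_pos: [0.5418, 0.3314, 0.0143]
tcp_rot: [3.141, -0.0, 1.938]
wrist_force: [-0.8, 0.1, 8.5]
width: 0.0281
gripper_force: 18.2
clock: 18.85
tcp_pos: [0.5418, 0.3314, 0.0143]
tcp_rot: [3.141, -0.0, 1.938]
wrist_force: [-1.3, -1.0, 8.8]
width: 0.0276
gripper_force: 41.4
```

```bash
python3 -m pendant '0 0 0.04 0 0 0 -1;0 0 0.09 0 0 0 -1;0 0 0.14 0 0 0 -1;0 0 0.19 0 0 0 -1;0.03 -0.05 0.19 0 0 0.17 -1;0.05 -0.1 0.19 0 0 0.34 -1;0.08 -0.15 0.19 0 0 0.51 -1;0.1 -0.2 0.19 0 0 0.68 -1;0.13 -0.25 0.19 0 0 0.85 -1;0.142 -0.297 0.19 0 0 1.02 -1;0.142 -0.297 0.19 0 0 1.06 -1;0.142 -0.297 0.19 0 0 1.06 -1' 40;python3 -m pendant '0 0 -0.04 0 0 0 -1;0 0 -0.08 0 0 0 -1;0 0 -0.084 0 0 0 -1;0 0 -0.084 0 0 0 -1;0 0 -0.084 0 0 0 -1'
python3 - <<'E'
from meas import *
a=np.radians(81.8); R=np.array([[np.cos(a),np.sin(a)],[-np.sin(a),np.cos(a)]]); o=np.array([.548,-.0325])
s=robot.read_state(); print('tcp cradle',R@(s['tcp_pos'][:2]-o),s['tcp_pos'],s['tcp_rot'])
for n in('top','scene'):
    im,P=pts(n,True); Q=P.copy(); Q[...,:2]=(P[...,:2]-o)@R.T
    q=sel(Q,(.06,-.103,.095),(.11,-.03,.135)); print(n,len(q))
    if len(q)>10:
        for e in np.arange(-.11,-.03,.01):
            k=q[(q[:,1]>=e)&(q[:,1]<e+.01)]; len(k)>2 and print('  y%.3f'%e,np.median(k[:,0]).round(4),np.ptp(k[:,0]).round(4),'zmax',k[:,2].max().round(4),np.median(k[:,2]).round(4),len(k))
        print('  tip',np.percentile(q[:,1],99))
    print(' fork',rect(sel(Q,(.06,-.022,.115),(.11,.022,.130))))
    cv2.imwrite(f'pics/{n}6.png',cv2.resize(im[140:280,260:420] if n=='scene' else im[140:260,220:380],None,fx=4,fy=4))
E
```

```text
clock: 20.35
tcp_pos: [0.6833, 0.0337, 0.2034]
tcp_rot: [-3.141, -0.001, 2.997]
wrist_force: [0.8, 0.2, -0.9]
width: 0.028
gripper_force: 40.0
clock: 20.98
tcp_pos: [0.6844, 0.0344, 0.1222]
tcp_rot: [3.141, 0.002, 2.998]
wrist_force: [-0.8, 0.5, -1.0]
width: 0.0275
gripper_force: 40.0
tcp cradle [ 0.08568594 -0.12551069] [0.68444879 0.03440845 0.12220336] [3.14124691e+00 2.26037529e-03 2.99784263e+00]
top 0
 fork [0. 0. 0. 0. 0.]
scene 2
 fork [ 0.0802 -0.0012  0.0398  0.0339 -0.2759]
```

View pics/scene6.png

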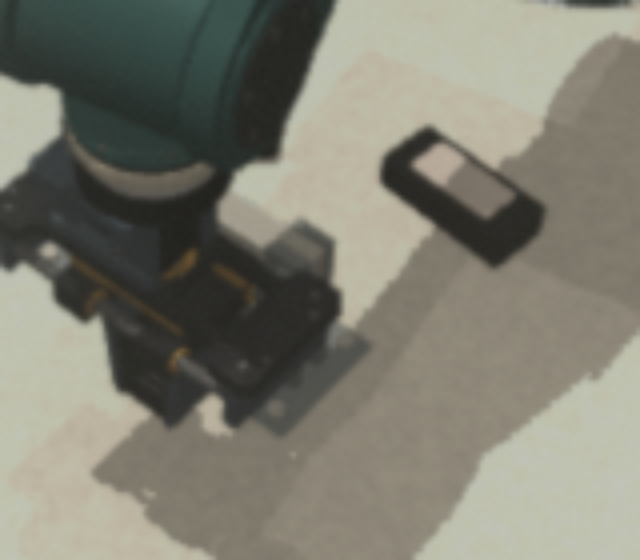

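The crop shows the gripper just beyond the fork at (310,250), hiding the pin from this camera. I'll turn the pin sideways briefly to measure how it sits in the fingers.

```bash
python3 -m pendant '0 0 0.01 0 0 -0.17 -1;0 0 0.01 0 0 -0.34 -1;0 0 0.01 0 0 -0.51 -1;0 0 0.01 0 0 -0.68 -1;0 0 0.01 0 0 -0.85 -1;0 0 0.01 0 0 -1.02 -1;0 0 0.01 0 0 -1.19 -1;0 0 0.01 0 0 -1.36 -1;0 0 0.01 0 0 -1.4 -1;0 0 0.01 0 0 -1.4 -1;0 0 0.01 0 0 -1.4 -1'
cat > pinm.py <<'E'
from meas import *
s=robot.read_state(); y=s['tcp_rot'][2]; T=np.array([[np.cos(y),np.sin(y)],[-np.sin(y),np.cos(y)]])
print(s['tcp_pos'],s['tcp_rot'])
for n in('scene','top'):
    im,P=pts(n,True); Q=P.copy(); Q[...,:2]=(P[...,:2]-s['tcp_pos'][:2])@T.T; Q[...,2]-=s['tcp_pos'][2]
    q=sel(Q,(.022,-.02,-.025),(.1,.02,.01)); print(n,len(q))
    if len(q)>10:
        for e in np.arange(.02,.1,.01):
            k=q[(q[:,0]>=e)&(q[:,0]<e+.01)]; len(k)>2 and print('  x%.3f'%e,'y med/rng',np.percentile(k[:,1],[5,50,95]).round(4),'z',np.percentile(k[:,2],[5,50,95]).round(4),len(k))
        print('  tip',np.percentile(q[:,0],98))
    np.savez(f'{n}_p.npz',im=im,P=P)
    if n=='scene': cv2.imwrite('pics/s7.png',cv2.resize(im[120:320,220:460],None,fx=3,fy=3))
E
python3 pinm.py
```

```text
clock: 22.45
tcp_pos: [0.6836, 0.0342, 0.1309]
tcp_rot: [3.141, 0.0, 1.599]
wrist_force: [-0.3, -0.2, 0.2]
width: 0.0277
gripper_force: 40.0
[0.68362178 0.034192   0.13086396] [3.14107486e+00 2.46126038e-05 1.59887886e+00]
scene 138
  x0.020 y med/rng [-0.0047 -0.0022  0.0046] z [-0.0119 -0.0035 -0.0015] 22
  x0.030 y med/rng [-0.0043 -0.0011  0.0053] z [-0.0075 -0.0028 -0.0009] 25
  x0.040 y med/rng [-0.0047 -0.001   0.0053] z [-0.0087 -0.0038 -0.0017] 24
  x0.050 y med/rng [-0.0043 -0.0009  0.0047] z [-0.0079 -0.0035 -0.0013] 22
  x0.060 y med/rng [-0.0051 -0.0019  0.0045] z [-0.0081 -0.0045 -0.0006] 25
  x0.070 y med/rng [-0.0032 -0.0007  0.0032] z [-0.0093 -0.0042 -0.0013] 20
  tip 0.07781754808673338
top 0
```

View pics/s7.png

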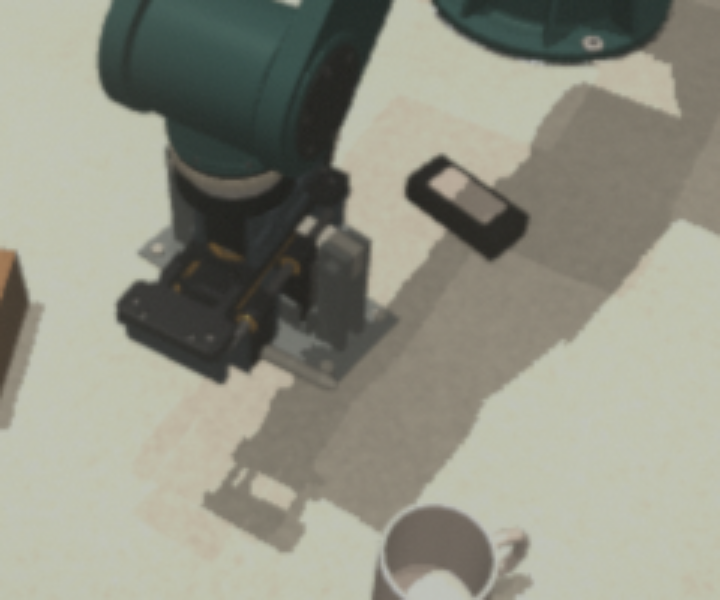

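The crop shows the pin turned behind the fork post at (340,290), with the gripper at (230,300). The depth readings show the shank level, in line with the tool's x axis, about 8 mm below the TCP, with the tip 78 mm ahead.

```bash
python3 -m pendant '0 0 0 0 0 0.17 -1;0 0 0 0 0 0.34 -1;0 0 0 0 0 0.51 -1;0 0 0 0 0 0.68 -1;0 0 0 0 0 0.85 -1;0 0 0 0 0 1.02 -1;0 0 0 0 0 1.19 -1;0 0 -0.005 0 0 1.36 -1;0 0 -0.013 0 0 1.4 -1;0 0 -0.013 0 0 1.4 -1;0 0 -0.013 0 0 1.4 -1;0 0 -0.013 0 0 1.4 -1'
cat > st.py <<'E'
import numpy as np
from workcell import robot
s=robot.read_state();p=s['tcp_pos'];a=np.radians(81.8);u=np.array([np.cos(a),np.sin(a)]);v=np.array([-u[1],u[0]])
d=p[:2]-[.548,-.0325]; F=s['wrist_force']; print('cradle x %.4f y %.4f z %.4f'%(d@u,d@v,p[2]),'F',F[:2]@u,F[:2]@v,F[2],'rot',s['tcp_rot'],s['ft_torque'],u,v)
E
python3 st.py
```

```text
clock: 24.05
tcp_pos: [0.6836, 0.0342, 0.1178]
tcp_rot: [3.142, 0.0, 2.997]
wrist_force: [-0.3, 0.3, -0.5]
width: 0.0276
gripper_force: 40.0
cradle x 0.0854 y -0.1247 z 0.1178 F 0.21393627210289382 0.34991524204575797 -0.49732757877604783 rot [3.14151311e+00 3.55203240e-04 2.99725458e+00] [ 0.00228073 -0.05228274 -0.00301967] [0.14262893 0.98977623] [-0.98977623  0.14262893]
```

```bash
python3 -m pendant '-0.015 0.0018 0.0003 0 0 0 -1;-0.028 0.0036 0.0003 0 0 0 -1;-0.034 0.0045 0.0003 0 0 0 -1;-0.04 0.0054 0.0003 0 0 0 -1;-0.044 0.006 0.0003 0 0 0 -1;-0.044 0.006 0.0003 0 0 0 -1'; python3 st.py
```

```text
clock: 24.8
tcp_pos: [0.6394, 0.0402, 0.1178]
tcp_rot: [-3.142, -0.0, 2.998]
wrist_force: [-0.1, -0.8, -1.5]
width: 0.0276
gripper_force: 40.0
cradle x 0.0850 y -0.0801 z 0.1178 F -0.7742867370774749 -0.05974040837099397 -1.4695685407451602 rot [-3.14157467e+00 -3.22505768e-05  2.99781786e+00] [-0.04543176  0.00748441  0.0069306 ] [0.14262893 0.98977623] [-0.98977623  0.14262893]
```

```bash
python3 -m pendant '-0.008 0.0012 0 0 0 0 -1;-0.016 0.0023 0 0 0 0 -1;-0.023 0.0033 0 0 0 0 -1;-0.03 0.0043 0 0 0 0 -1;-0.03 0.0043 0 0 0 0 -1'; python3 st.py
```

```text
clock: 25.42
tcp_pos: [0.609, 0.0446, 0.1178]
tcp_rot: [-3.142, -0.0, 2.998]
wrist_force: [0.2, -0.3, -0.1]
width: 0.0278
gripper_force: 40.0
cradle x 0.0850 y -0.0494 z 0.1178 F -0.2397336455742099 -0.244753059927733 -0.0551468637610949 rot [-3.14153737e+00 -1.79018453e-04  2.99796274e+00] [-0.02846893 -0.03070906  0.02534126] [0.14262893 0.98977623] [-0.98977623  0.14262893]
```

Through without force. Now the last 15 mm, until the shoulder touches.

```bash
python3 -m pendant '-0.006 0.0009 0 0 0 0 -1;-0.011 0.0016 0 0 0 0 -1;-0.014 0.002 0 0 0 0 -1;-0.015 0.0021 0 0 0 0 -1;-0.015 0.0021 0 0 0 0 -1'; python3 st.py
```

```text
clock: 26.05
tcp_pos: [0.5962, 0.0465, 0.1184]
tcp_rot: [3.141, 0.004, 2.998]
wrist_force: [8.2, -2.1, -2.6]
width: 0.0275
gripper_force: 40.0
cradle x 0.0850 y -0.0364 z 0.1184 F -0.8707650773498534 -8.413674122269828 -2.624874464979911 rot [3.14108535 0.00412902 2.99777033] [-0.25556093 -1.60407048 -0.08594538] [0.14262893 0.98977623] [-0.98977623  0.14262893]
```

```bash
python3 -m pendant '-0.001 0.0001 0 0 0 0 -1;-0.001 0.0001 0 0 0 0 -1;-0.001 0.0001 0 0 0 0 -1'; python3 st.py
```

```text
clock: 26.42
tcp_pos: [0.5961, 0.0465, 0.1186]
tcp_rot: [3.141, 0.006, 2.998]
wrist_force: [14.2, -3.2, -6.1]
width: 0.0277
gripper_force: 40.0
cradle x 0.0850 y -0.0363 z 0.1186 F -1.1494944263005789 -14.516006785652186 -6.090734786653228 rot [3.14086078 0.00609486 2.99779192] [-0.38645366 -2.62678514 -0.05778712] [0.14262893 0.98977623] [-0.98977623  0.14262893]
```

```bash
python3 -m pendant '0.001 0 0 0 0 0 -1;0.001 0 0 0 0 0 -0.2;0.001 0 0 0 0 0 0;0.001 0 0 0 0 0 0;0.001 0 0 0 0 0 0;0.001 0 0 0 0 0 0;0.001 0 0.02 0 0 0 0;0.001 0 0.06 0 0 0 0;0.05 0 0.12 0 0 0 0;0.05 -0.06 0.17 0 0 0 0;0.05 -0.12 0.17 0 0 0 0;0.05 -0.17 0.17 0 0 0 0' 20; python3 -m pendant '0.02 -0.06 0 0 0 0 0;0.02 -0.12 0 0 0 0 0;0.02 -0.18 0 0 0 0 0;0.02 -0.2 0 0 0 0 0;0.02 -0.2 0 0 0 0 0'
python3 - <<'E'
from meas import *
a=np.radians(81.8); R=np.array([[np.cos(a),np.sin(a)],[-np.sin(a),np.cos(a)]]); o=np.array([.548,-.0325])
for n in('scene','top'):
    im,P=pts(n,True); Q=P.copy(); Q[...,:2]=(P[...,:2]-o)@R.T
    if n=='scene': cv2.imwrite('pics/s8.png',cv2.resize(im[130:270,240:400],None,fx=4,fy=4))
    for l,lo,hi in(('handle',(.06,-.07,.1),(.11,-.0185,.125)),('tip',(.06,.018,.1),(.11,.06,.125)),('bar',(-.06,-.03,.108),(.06,.03,.13))):
        q=sel(Q,lo,hi); len(q)>5 and print(n,l,rect(q),np.percentile(q,[2,50,98],axis=0).round(4).tolist(),len(q))
E
```

```text
clock: 27.92
tcp_pos: [0.644, -0.1217, 0.2909]
tcp_rot: [-3.141, 0.004, 2.999]
wrist_force: [1.2, 0.2, -0.6]
width: 0.0458
gripper_force: 0.0
clock: 28.55
tcp_pos: [0.6632, -0.3208, 0.2884]
tcp_rot: [-3.142, 0.0, 2.996]
wrist_force: [-0.1, 0.3, -0.4]
width: 0.0457
gripper_force: 0.0
scene handle [ 8.54000e-02 -3.56000e-02  3.29000e-02  2.83000e-02  8.92766e+01] [[0.0716, -0.0511, 0.1059], [0.0875, -0.0373, 0.1147], [0.0993, -0.0196, 0.1179]] 167
scene tip [8.56000e-02 3.30000e-02 1.84000e-02 9.50000e-03 7.82874e+01] [[0.0799, 0.0243, 0.1099], [0.0863, 0.0309, 0.1135], [0.0898, 0.0421, 0.1169]] 25
scene bar [-3.0000e-04  1.0000e-04  1.1890e-01  2.6600e-02 -1.1333e+00] [[-0.0563, -0.0126, 0.1094], [0.0032, -0.0028, 0.1161], [0.0574, 0.0119, 0.1189]] 418
top handle [ 8.53000e-02 -3.44000e-02  3.09000e-02  2.85000e-02  8.96684e+01] [[0.0717, -0.049, 0.109], [0.0849, -0.0348, 0.1144], [0.0986, -0.0195, 0.119]] 124
top tip [ 8.36000e-02  3.07000e-02  2.46000e-02  1.05000e-02 -8.55608e+01] [[0.0794, 0.0185, 0.1049], [0.0848, 0.0296, 0.1133], [0.0895, 0.0427, 0.1183]] 40
top bar [1.000e-04 6.000e-04 1.191e-01 2.630e-02 1.070e-02] [[-0.0572, -0.0112, 0.109], [-0.0001, 0.001, 0.1152], [0.0572, 0.0125, 0.121]] 429
```

View pics/s8.png

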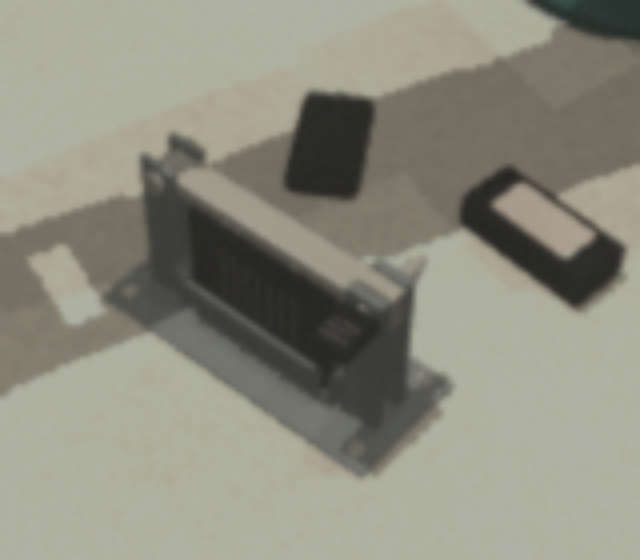

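The crop shows the bar level over the client, the handle against the fork at (345,330), and the tip sticking out at (412,268). The handle's outer end is at y = -50 mm and the tip at +43 mm, so the pin is home.

```bash
python3 -c "
from workcell import robot
print(robot.finish_job())"
```

```text
the job is handed in; nothing more can be done
None
```

I handed the job in at about 28.6 s. In the last camera check the client was upright in the bay, the bar was down, and the lock pin was fully home through the fork and eye. The hand-in gave no verdict.

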